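# Set up a duplicate weighing on two balances

## Task

One sample pot is already standing on the pan of one of the two balances. Take its duplicate, the pot with the same lid colour, from the cold plate and set it down gently, upright and in the middle of the pan of the free balance; then lower the clear draught covers of both balances gently until they are fully shut. Do not move the pot that is already on its pan, the other pots or anything else on the bench, and do not press hard on the pans.

Things in the scene. Friction and masses are not known exactly. Their poses are not given: they have to be found in the camera images.
- balance_1: Cream electronic top-pan balance, fixed, 270 mm deep (x), 190 mm wide (y), flat top 55 mm above the bench; origin on the bench straight below the pan's centre, z up. Its grey-blue key panel lies on the -x side (75 to 171 mm from the origin, below 60 mm), its cover's hinge on the +x side. The two are alike: either may be in use, either may stand on the left.
- pan_1: Round steel weighing pan of balance_1, 84 mm across; origin at the centre of its upper face, 62 mm above the bench when unloaded; z up. It gives about 1 mm per 1.2 N and stops after 6 mm.
- cover_1 (a joint): Hinge of balance_1's draught cover, rad: 0 shut (its stop), 1.85 fully back, open at 1.5 to 1.75 at the start. Stiff (0.22 N m friction): it stays where left and must be brought all the way down. The cover is a clear box, open below, 166 mm long, 160 wide, 68 high, walls 3, grey-blue edges, hinged at the foot of its rear wall; shut, it stands over the pan, its top 125 mm above the bench.
- cover_1_tab (a point): On the blue tab (28 mm long, 70 wide, 6 thick) that stands out squarely from the outside of cover_1's front wall, 166 to 194 mm from the hinge: the middle of the face that is uppermost when shut, then 80 mm above the bench. Open, the tab is at the top and points up, that face looking to the balance's +x. Axes turn with the cover; when shut they are the balance's.
- cover_1_hinge (a point): Middle of cover_1's hinge line, 82 mm to the balance's +x from the pan's centre, 57 mm above the bench (the tab's upper face is 23 mm higher when shut); the line runs along the balance's y; opening swings the tab up and back to +x. Axes are the balance's.
- balance_2: Cream electronic top-pan balance, fixed, 270 mm deep (x), 190 mm wide (y), flat top 55 mm above the bench; origin on the bench straight below the pan's centre, z up. Its grey-blue key panel lies on the -x side (75 to 171 mm from the origin, below 60 mm), its cover's hinge on the +x side. The two are alike: either may be in use, either may stand on the left.
- pan_2: Round steel weighing pan of balance_2, 84 mm across; origin at the centre of its upper face, 62 mm above the bench when unloaded; z up. It gives about 1 mm per 1.2 N and stops after 6 mm.
- cover_2 (a joint): Hinge of balance_2's draught cover, rad: 0 shut (its stop), 1.85 fully back, open at 1.5 to 1.75 at the start. Stiff (0.22 N m friction): it stays where left and must be brought all the way down. The cover is a clear box, open below, 166 mm long, 160 wide, 68 high, walls 3, grey-blue edges, hinged at the foot of its rear wall; shut, it stands over the pan, its top 125 mm above the bench.
- cover_2_tab (a point): On the blue tab (28 mm long, 70 wide, 6 thick) that stands out squarely from the outside of cover_2's front wall, 166 to 194 mm from the hinge: the middle of the face that is uppermost when shut, then 80 mm above the bench. Open, the tab is at the top and points up, that face looking to the balance's +x. Axes turn with the cover; when shut they are the balance's.
- cover_2_hinge (a point): Middle of cover_2's hinge line, 82 mm to the balance's +x from the pan's centre, 57 mm above the bench (the tab's upper face is 23 mm higher when shut); the line runs along the balance's y; opening swings the tab up and back to +x. Axes are the balance's.
- cold_plate: White cooling box with a flat aluminium top, 175 (x) by 285 (y) mm, 62 mm high, fixed to the bench; five pots stand on it, about 100 mm apart; origin at the centre of its underside.
- pot_red_a: White sample pot with a ribbed red lid, 48 mm high: body 40 mm across and 34 mm high, lid 44 mm across and 14 mm high on top; 60 to 130 g; origin at the centre of its underside, z up. There are two with lids of each colour; which of the six is on a balance changes.
- pot_green_a: White sample pot with a ribbed green lid, 48 mm high: body 40 mm across and 34 mm high, lid 44 mm across and 14 mm high on top; 60 to 130 g; origin at the centre of its underside, z up. There are two with lids of each colour; which of the six is on a balance changes.
- pot_yellow_a: White sample pot with a ribbed yellow lid, 48 mm high: body 40 mm across and 34 mm high, lid 44 mm across and 14 mm high on top; 60 to 130 g; origin at the centre of its underside, z up. There are two with lids of each colour; which of the six is on a balance changes.
- pot_red_b: White sample pot with a ribbed red lid, 48 mm high: body 40 mm across and 34 mm high, lid 44 mm across and 14 mm high on top; 60 to 130 g; origin at the centre of its underside, z up. There are two with lids of each colour; which of the six is on a balance changes.
- pot_green_b: White sample pot with a ribbed green lid, 48 mm high: body 40 mm across and 34 mm high, lid 44 mm across and 14 mm high on top; 60 to 130 g; origin at the centre of its underside, z up. There are two with lids of each colour; which of the six is on a balance changes.
- pot_yellow_b: White sample pot with a ribbed yellow lid, 48 mm high: body 40 mm across and 34 mm high, lid 44 mm across and 14 mm high on top; 60 to 130 g; origin at the centre of its underside, z up. There are two with lids of each colour; which of the six is on a balance changes.
- tomato_big: Red tomato, 72 mm across, 57 mm high, on the bench beyond the cold plate; origin at the centre of its underside. Leave alone.
- tomato_small: Red tomato, 62 mm across, 49 mm high, on the bench beyond the cold plate; origin at the centre of its underside. Leave alone.
- tomato_cherry: Orange cherry tomato, 36 mm across, 28 mm high, on the bench between the robot and the cold plate; origin at the centre of its underside. Leave alone.
- pepper: Curved green pepper, 130 mm long, 22 mm thick, between the robot and the cold plate; origin on the bench midway between its ends, x along it. Leave alone.
- cucumber: Dark green cucumber, 240 mm long, 38 mm thick, at the back of the bench; origin on the bench midway between its ends, x along it. Leave alone.
- beaker: Empty clear beaker, 80 mm across, 105 mm high, at the back; origin at the centre of its underside. Leave alone.
- dropper_beaker: Clear beaker, 68 mm across and 85 mm high, with white plastic droppers standing in it up to 155 mm, at the back; origin at the centre of its underside. Leave alone.
Not all that is in view belongs to the job. What is shaped like the pot_yellow_a but blue is not meant. Leave any purple look-alike of the pot_yellow_b alone.

How it is judged:
By the outcome, as a careful person would: the job done as asked, in the order asked, and still so for the second after the job is handed in, with the robot touching nothing.
It also fails if it takes over 67 s, if anything falls off the work surface, if the arm or the gripper's body presses on something with over 40 N, if the wrist force passes 120 N, or if a joint passes its speed limit or range.

## Robot

A 6-joint arm with a two-finger parallel gripper is mounted at the origin on the work surface. World frame = base frame: x ahead of the robot, y to its left, z up, the work surface at z = 0. Lengths are in m, angles in degrees, forces in N, time in s.
With the tool pointing down it reaches from about 0.225 to 0.725 m from the base axis. Payload 3.1 kg.
Tool frame: the origin (TCP) lies midway between the tips of the shut fingers; the grasp point (between the pads) lies r.tcp_to_grasp behind it (r.tcp_to_grasp is the distance from the TCP to the grasp point, in m); z points along the fingers, y is the direction in which the jaws open and shut (so a half turn about z gives the same grasp; the last joint's range is limited). The gripper opens to 85 mm and grips with 20 to 120 N. Pads are 22 mm wide; open, the fingers measure 114 mm over their backs; the gripper's body (76 mm by 85 mm) begins 54 mm behind the grasp point. The pads swing forward as they close: fully open they stand 13 mm farther back than shut.
Start: joints at [63.552, 2.75, 5.684, 92.934, 0, 82.678], TCP at [0.172, 0.496, 0.206] pointing down, gripper open.
Joint ranges: [-166.93, 166.93], [-56.73, 111.36], [-69.38, 81.34], [-121.58, 131.49], [-85.45, 84.26], [-180, 180]. Speed limits (degrees/s): [159.86, 159.86, 180, 180, 180, 180].

## Interface

Orientations are given as a 3x3 rotation matrix whose columns are the frame's x, y, z axes.
In Python, from rig import r gives the robot as it stands.
- The arm moves only by the shell command python3 -m pendant 'ROWS' [FORCE]. ROWS is JSON, a list of rows, each a list of 3 entries, a list of its own where there are three numbers: the shift along the world's x, y, z in mm, then the turn, a rotation vector about the world's x, y, z in degrees, then the closure in counts, from 0 (fully open) to 255 (shut). A call has 1 to 5 rows; each row shifts and turns the pose as measured when the row begins; what a row does not reach is not made up. A row lasts 1/10 s, in which the tool goes at most 50 mm and 8.59 degrees, less where a joint would pass 70% of its speed; a pose out of reach is approached as far as the arm can. A call with a gripper value outside its range is refused whole. The fingers move at their own pace and stop on an object; FORCE is the grip in N (left out, the last holds). Time passes only in rows, so rows that do not move let the fingers close. It gives the time, the measured TCP pose, the force and the opening at its end, in the units of the state.
- r.get_state(): the state, without advancing time (a new reading comes with each control period).
- r.get_image(name): name is "side" or "top"; returns the picture (384x512x3 uint8, blue, green, red); there is no depth.
- r.get_calibration(name): a dict with "K" (3x3 intrinsics, pixels), "extrinsics" (4x4, takes a point from world to camera coordinates). Camera axes: x right, y up, looking along -z (the intrinsics and any distortion apply to the point x, -y, -z); pixel columns grow to the right and rows downward; lengths in m; the calibration is good to about 2 mm. A picture is of the moment at which its call begins. get_calibration takes no time and is no camera call.
- r.close_job(): hands the job in, once; it reports no verdict.
Trained networks look in the newest picture that a camera, given by its name, has taken for a name from the list of things; names that differ only in an ending like _2 or _b are one class to them, and where a whole thing is asked for, a point or a joint stands for the part that bears it (a point fixed in the world has none). Each returns a list of dicts, best first, with "conf" (0 to 1); they miss things now and then, are a little off and sometimes report something else, mostly with a low value. They report only what shows in the picture. A call takes as long as a camera call. They do not tell look-alikes from the thing itself.
- r.search_frame(thing, camera): "bbox" ([left, top, width, height] in pixels, round what is visible of it).
The state is a dict: "time": time; "qpos": joint angles; "dq": joint speeds; "joint_efforts": joint torques, N m; "tool_pos": TCP position; "tcp_rot": TCP orientation; "ft_force": force on the tool from outside, world axes, zero at the start; "moment": the same for the moment, N m; "gripper_width": finger opening in m.
Only numpy, scipy, OpenCV 4.12 (cv2) and the standard library are available. Lean on these libraries where they do the work, as an engineer would, in place of code of your own. Each camera call takes 0.05 s, during which the arm holds its last target. There are 200 camera calls.

## Working session

There is one attempt and no reset: what is moved stays moved. The work goes in short steps, Python scripts to look and compute and a shell command to move; the robot and the scene stay as the last step left them, time stands still between calls to the robot, and variables do not carry over. Pictures are saved under pics/ and viewed, on a budget of 10 in all, crops included, one or two more only if the job needs it, and the job is handed in when it is done.

```bash
ls; mkdir -p pics; python3 - <<'E'
from rig import r
import cv2,numpy as np
print(r.get_state(), r.tcp_to_grasp)
for n in("top","side"):
    im=r.get_image(n); cv2.imwrite(f"pics/{n}0.png",im)
    c=r.get_calibration(n); print(n,c["K"],np.round(c["extrinsics"],4).tolist(),[k for k in c])
    for t in("pot_red_a","pot_green_a","pot_yellow_a","pan_1","balance_1","cold_plate","cover_1_tab"):
        print(t,[(np.round(d["bbox"]).tolist(),round(d["conf"],2)) for d in r.search_frame(t,n)])
E
```

```text
pics
{'time': 0.0, 'qpos': array([ 6.35514002e+01,  2.79308658e+00,  5.59166289e+00,  9.29330391e+01,
       -6.63477023e-04,  8.26780438e+01]), 'dq': array([ 0.06854312, -0.07244565,  0.05722683,  0.08893861,  0.05901499,
       -0.03637122]), 'joint_efforts': array([-4.84509146e-04, -3.38778913e+01,  3.20018327e+01,  1.99634844e-02,
       -2.44014172e-04,  3.83395715e-06]), 'tool_pos': array([0.17173314, 0.49541359, 0.2049159 ]), 'tcp_rot': array([[-9.44796503e-01,  3.27656065e-01, -1.03489197e-03],
       [ 3.27657573e-01,  9.44794199e-01, -2.10634285e-03],
       [ 2.87603921e-04, -2.32915555e-03, -9.99997246e-01]]), 'ft_force': array([-0.62283038,  0.7325711 ,  0.87484828]), 'moment': array([-0.01177403, -0.03242781,  0.045939  ]), 'gripper_width': 0.0857119497577191} 0.0187
top [[396.99149646   0.         256.54438397]
 [  0.         396.99149646 194.30744602]
 [  0.           0.           1.        ]] [[0.0194, -0.9998, -0.0033, 0.0561], [0.9797, 0.0184, 0.1994, -0.5762], [-0.1993, -0.0071, 0.9799, -1.0273], [0.0, 0.0, 0.0, 1.0]] ['K', 'extrinsics']
pot_red_a [([320.0, 188.0,
[... 1047 characters left out ...]
nsics']
pot_red_a [([276.0, 222.0, 6.0, 18.0], 0.62), ([239.0, 216.0, 13.0, 20.0], 0.48)]
pot_green_a [([232.0, 198.0, 15.0, 17.0], 0.68), ([262.0, 197.0, 14.0, 24.0], 0.54)]
pot_yellow_a [([248.0, 180.0, 16.0, 24.0], 0.66), ([277.0, 212.0, 61.0, 91.0], 0.62), ([282.0, 156.0, 13.0, 17.0], 0.61), ([194.0, 164.0, 10.0, 16.0], 0.5), ([246.0, 161.0, 12.0, 15.0], 0.42)]
pan_1 [([256.0, 281.0, 31.0, 24.0], 0.71), ([187.0, 173.0, 22.0, 11.0], 0.49), ([221.0, 190.0, 63.0, 74.0], 0.47)]
balance_1 [([202.0, 213.0, 139.0, 146.0], 0.9), ([145.0, 120.0, 102.0, 92.0], 0.71)]
cold_plate [([222.0, 192.0, 60.0, 72.0], 0.58)]
cover_1_tab [([211.0, 123.0, 33.0, 58.0], 0.75), ([188.0, 170.0, 23.0, 13.0], 0.65)]
```

```bash
python3 - <<'E'
import cv2
for n,(x,y,w,h) in(("top",(70,90,400,240)),("side",(130,100,250,270))):
    im=cv2.imread(f"pics/{n}0.png")[y:y+h,x:x+w]
    cv2.imwrite(f"pics/{n}0c.png",cv2.resize(im,None,fx=2 if n=="top" else 2.2,fy=2 if n=="top" else 2.2,interpolation=cv2.INTER_CUBIC))
E
```

```text
(no output)
```

View pics/top0c.png

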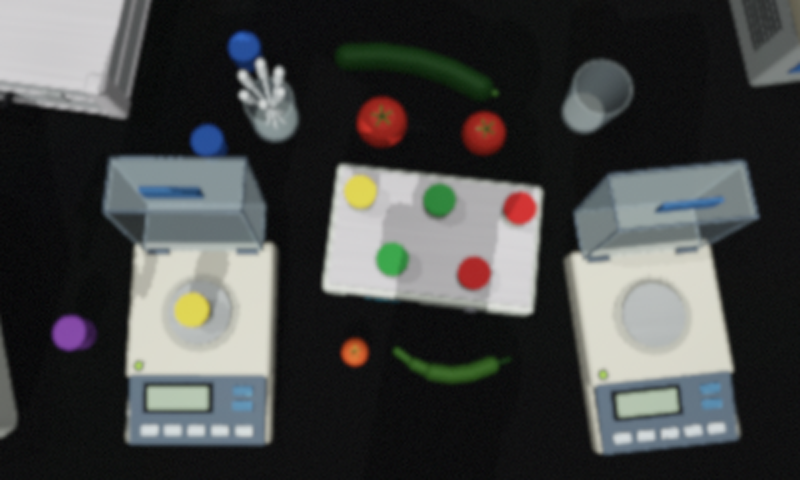

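View pics/side0c.png

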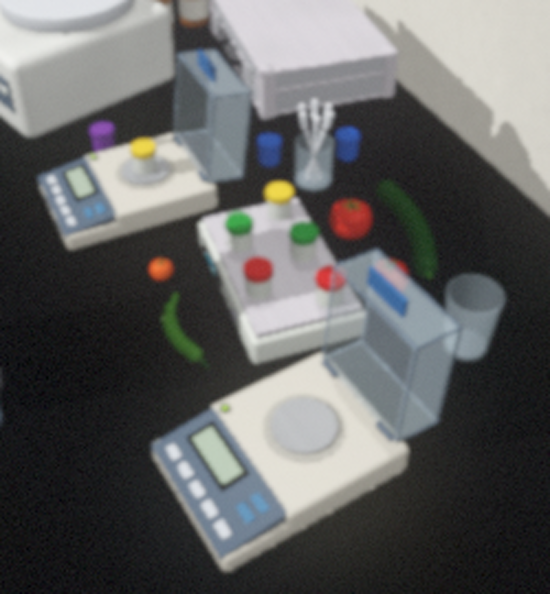

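The yellow pot is on the left balance (lid at crop 192,310), so the right balance is free (pan at crop 653,315). The duplicate is the yellow lid at the cold plate's far-left corner (crop 360,191). The blue and purple look-alikes are off to the sides. Next I'll compute positions from the pictures.

```bash
cat > h.py <<'E'
import numpy as np,cv2
from scipy.optimize import least_squares
from rig import r
C={n:r.get_calibration(n) for n in("top","side")}
def proj(n,P):
    P=np.atleast_2d(P); E=C[n]["extrinsics"]; c=P@E[:3,:3].T+E[:3,3]; K=C[n]["K"]
    return np.c_[K[0,2]+K[0,0]*c[:,0]/-c[:,2], K[1,2]+K[1,1]*-c[:,1]/-c[:,2]]
def ray(n,uv,z):
    E=C[n]["extrinsics"];K=C[n]["K"];R=E[:3,:3]
    o=-R.T@E[:3,3]; d=R.T@np.array([(uv[0]-K[0,2])/K[0,0],-(uv[1]-K[1,2])/K[1,1],-1]); return o+d*(z-o[2])/d[2]
def cyl(x,y,z0,z1,rad):
    a=np.linspace(0,2*np.pi,40); return np.array([[x+rad*np.cos(t),y+rad*np.sin(t),z] for z in(z0,z1) for t in a])
def hullc(n,P):
    m=cv2.moments(cv2.convexHull(proj(n,P).astype(np.float32)));return np.array([m["m10"],m["m01"]])/m["m00"]
def masks(n,im,lo,hi,minA=20):
    m=cv2.inRange(cv2.cvtColor(im,cv2.COLOR_BGR2HSV),lo,hi); N,l,s,c=cv2.connectedComponentsWithStats(m)
    return [(s[i].tolist(),c[i].round(1).tolist(),l==i) for i in range(1,N) if s[i][4]>=minA]
def fitcyl(obs,z0,z1,rad):
    f=lambda p:np.concatenate([hullc(n,cyl(p[0],p[1],z0,z1,rad))-c for n,c in obs.items()])
    s=least_squares(f,ray(*list(obs.items())[0],z1)[:2]); return s.x,s.fun
E
python3 - <<'E'
from h import *
I={n:cv2.imread(f"pics/{n}0.png") for n in("top","side")}
for n in I:
    print(n,"yellow",[m[:2] for m in masks(n,I[n],(22,110,90),(34,255,255))])
    print(n,"blue",[m[:2] for m in masks(n,I[n],(100,140,60),(122,255,255))])
# pans
for n,(x,y) in(("top",(396,248)),("side",(271,293)),("top",(171,247))):
    p=I[n][y,x]; print(n,"pan",p.tolist(),"ray",ray(n,(x,y),.062).round(4))
    row=I[n][y-2:y+3,x-26:x+27:1].mean(0).round().astype(int)
    print([int(a[2]-a[0]) for a in row]); print([int(a[1]) for a in row])
# right-balance outline points (top, full px = crop/2+(70,90))
for nm,(u,v),z in [("panelL",(595,388),.057),("panelR",(733,372),.057),("frontL",(600,452),.03),("frontR",(740,438),.03),("rearL",(568,255),.055)]:
    print(nm,ray("top",(u/2+70,v/2+90),z).round(4))
for nm,(u,v),z in [("L panelL",(130,376),.057),("panelR",(270,376),.057),("frontL",(130,442),.03),("frontR",(270,442),.03),("rearR",(275,245),.055)]:
    print(nm,ray("top",(u/2+70,v/2+90),z).round(4))
E
```

```text
top yellow [([243, 178, 15, 16, 193], [249.9, 185.4]), ([158, 237, 17, 16, 223], [165.9, 244.5])]
top blue [([184, 105, 17, 21, 251], [191.8, 113.8]), ([468, 116, 13, 9, 26], [473.6, 120.3]), ([165, 152, 18, 16, 251], [173.5, 160.0]), ([141, 184, 29, 4, 99], [154.2, 185.7]), ([400, 190, 30, 5, 59], [414.8, 191.9])]
side yellow [([189, 162, 11, 10, 89], [194.3, 166.4]), ([249, 182, 16, 11, 130], [256.3, 186.5])]
side blue [([100, 30, 37, 38, 1060], [118.4, 48.4]), ([283, 157, 11, 17, 139], [287.9, 164.5]), ([247, 160, 11, 15, 126], [252.1, 166.9]), ([298, 224, 16, 18, 94], [305.9, 232.5]), ([419, 289, 43, 46, 268], [441.3, 314.8])]
top pan [187, 188, 184] ray [ 0.4361 -0.305   0.062 ]
[13, 13, 13, 12, 13, 13, 12, 11, 10, 9, 8, 2, -2, -3, -3, -3, -4, -4, -4, -4, -4, -3, -3, -3, -3, -3, -3, -3, -3, -4, -3, -4, -3, -4, -4, -4, -3, -3, -3, -4, -4, -2, 2, 7, 10, 12, 13, 13, 13, 13, 13, 13, 13]
[219, 219, 219, 219, 219, 214, 205, 197, 194, 193, 188, 180, 183, 188, 189, 189, 188, 188, 188, 189, 189, 188, 188, 188, 188, 187, 187, 187, 187, 187, 187, 187, 187, 187, 186, 186, 186, 186, 186, 186
[... 750 characters left out ...]
, 138, 138, 137, 130, 109, 65, 19, 1, -3, -3, -4, -3, -4, -4, -3, -1, 5, 9, 10, 11, 12, 13, 13, 13, 14, 14, 14, 14, 14]
[219, 219, 219, 219, 217, 211, 201, 196, 193, 192, 191, 193, 201, 209, 213, 213, 214, 214, 214, 214, 214, 214, 214, 214, 214, 213, 210, 199, 176, 143, 127, 143, 163, 172, 173, 174, 173, 174, 173, 168, 168, 182, 193, 198, 207, 216, 220, 220, 220, 220, 220, 220, 220]
panelL [ 0.3415 -0.2276  0.057 ]
panelR [ 0.3655 -0.4091  0.057 ]
frontL [ 0.2587 -0.2385  0.03  ]
frontR [ 0.2802 -0.4242  0.03  ]
rearL [ 0.5165 -0.198   0.055 ]
L panelL [0.3449 0.382  0.057 ]
panelR [0.3485 0.198  0.057 ]
frontL [0.2591 0.3832 0.03  ]
frontR [0.2628 0.1977 0.03  ]
rearR [0.5227 0.1994 0.055 ]
```

```bash
python3 - <<'E'
from h import *
I={n:cv2.imread(f"pics/{n}0.png") for n in("top","side")}
def pan(n,x,y,w=24):
    im=I[n].astype(int); m=np.zeros(im.shape[:2],np.uint8); s=np.s_[y-w:y+w,x-w:x+w]
    m[s]=((im[...,2]-im[...,0]<4)&(im[...,1]>165)).astype(np.uint8)[s]
    N,l,st,c=cv2.connectedComponentsWithStats(m,connectivity=4); i=l[y,x]; return st[i].tolist(),c[i]
obs={n:pan(n,*p) for n,p in(("top",(396,248)),("side",(271,293)))}; print(obs)
print("free pan",fitcyl({n:o[1] for n,o in obs.items()},.061,.062,.042))
for n in obs: print(n,ray(n,obs[n][1],.062).round(4))
print("pot",fitcyl({"top":[249.9,185.4],"side":[256.3,186.5]},.096,.110,.022))
for n,c in(("top",[249.9,185.4]),("side",[256.3,186.5])): print(fitcyl({n:np.array(c)},.096,.110,.022)[0])
print("pot on pan",[fitcyl(o,.096,.110,.022)[0] for o in({"top":np.array([165.9,244.5])},{"side":np.array([194.3,166.4])})])
def tri(a,b):
    f=lambda P:np.r_[(proj("top",P)-a)[0],(proj("side",P)-b)[0]]
    s=least_squares(f,[.5,0,.2]);return s.x.round(4),s.fun.round(2)
print("tabR",tri([414.8,191.9],[305.9,232.5]))
im=I["side"]; print([m[:2] for m in masks("side",im[110:150,200:250],(100,80,40),(125,255,255),8)])
# tab ends in top
for m in masks("top",I["top"],(100,140,60),(122,255,255)):
    if m[0][4] in(99,59):
        b=cv2.fitLine(np.argwhere(m[2])[:,::-1].astype(np.float32),cv2.DIST_L2,0,.01,.01).ravel(); print(m[1],b)
# full model check for both balances: overlay
def frame(x,y,yaw):
    a=np.radians(yaw);R=np.array([[np.cos(a),-np.sin(a),0],[np.sin(a),np.cos(a),0],[0,0,1]]);return lambda P:np.asarray(P)@R.T+[x,y,0]
fr=fitcyl({n:o[1] for n,o in obs.items()},.061,.062,.042)[0]
ims=I["top"].copy()
ims=cv2.resize(ims,None,fx=2,fy=2,interpolation=cv2.INTER_CUBIC)
for F in(frame(fr[0],fr[1],8.3),frame(.437,.284,.9)):
    for q in([[-.171,-.095,0],[.099,-.095,0],[.099,.095,0],[-.171,.095,0]],[[-.075,-.095,.055],[.099,-.095,.055],[.099,.095,.055],[-.075,.095,.055]],cyl(0,0,.062,.062,.042)):
        cv2.polylines(ims,[(2*proj("top",F(q))+.5).round().astype(int)],True,(0,0,255),1)
cv2.imwrite("pics/ov.png",ims[320:660,200:960])
E
```

```text
{'top': ([381, 231, 32, 33, 796], array([396.39949749, 246.97361809])), 'side': ([253, 281, 31, 25, 606], array([267.95874587, 293.06105611]))}
free pan (array([ 0.43990266, -0.30608312]), array([-0.11263191, -0.27169467, -0.13993225,  0.58822578]))
top [ 0.4388 -0.3062  0.062 ]
side [ 0.4404 -0.3059  0.062 ]
pot (array([0.59003159, 0.08678509]), array([-0.80480646, -0.25287486,  0.08007585,  1.66109441]))
[0.58938903 0.0846543 ]
[0.59386223 0.09557427]
pot on pan [array([0.43075569, 0.29555155]), array([0.43395948, 0.30718038])]
tabR (array([ 0.5512, -0.2937,  0.238 ]), array([ 0.06, -0.18, -0.21,  0.07]))
[([19, 12, 9, 14, 68], [23.1, 18.8])]
[154.2, 185.7] [9.9934959e-01 3.6061067e-02 1.5422223e+02 1.8566667e+02]
[414.8, 191.9] [ 9.9369818e-01 -1.1208913e-01  4.1476273e+02  1.9193221e+02]
```

View pics/ov.png

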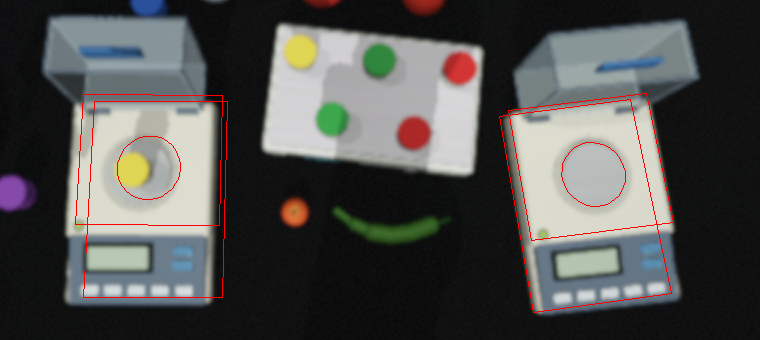

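Everything agrees: free pan at (0.4395, −0.306) with yaw about 8°, and the yellow duplicate at (0.5895, 0.085). The right cover is at about 1.63 rad. In the overlay, the right balance's red outline fits, while my guess for the left one was about 12 mm off in y. I'll move towards the pot now, staying high to clear the left cover.

```bash
python3 -m pendant '[[[20,-20,35],[0,0,5.4],0],[[20,-20,35],[0,0,5.4],0],[[30,-30,25],[0,0,5.4],0],[[32,-32,20],[0,0,5.4],0],[[32,-32,10],[0,0,5.4],0]]' 25
python3 -m pendant '[[[34,-34,0],[0,0,0],0],[[34,-34,0],[0,0,0],0],[[34,-34,0],[0,0,0],0],[[34,-34,0],[0,0,0],0],[[34,-34,0],[0,0,0],0]]'
python3 - <<'E'
from h import *
s=r.get_state();print(s["tool_pos"].round(4),s["tcp_rot"].round(3).tolist(),s["qpos"].round(1),s["time"])
f=lambda P:np.r_[(proj("top",P)-[154.2,185.7])[0],(proj("side",P)-[223.1,128.8])[0]]
q=least_squares(f,[.5,.3,.2]);print("tabL",q.x.round(4),q.fun.round(2))
E
```

```text
time: 1.3
tool_pos: [0.3046, 0.3587, 0.3311]
tcp_rot: [[-0.986, -0.167, 0.001], [-0.167, 0.986, -0.008], [0.001, -0.008, -1.0]]
ft_force: [0.6, 1.1, -0.1]
gripper_width: 0.0851
time: 1.8
tool_pos: [0.4812, 0.1823, 0.3362]
tcp_rot: [[-0.985, -0.171, 0.011], [-0.171, 0.985, -0.001], [-0.01, -0.003, -1.0]]
ft_force: [-0.2, 0.6, 0.4]
gripper_width: 0.0856
[0.4812 0.1823 0.3362] [[-0.985, -0.171, 0.011], [-0.171, 0.985, -0.001], [-0.01, -0.003, -1.0]] [ 13.4   5.1  23.4 107.7  -0.2   3.6] 1.8
tabL [0.5541 0.2994 0.2393] [ 0.04 -0.12 -0.2   0.04]
```

```bash
python3 -m pendant '[[[36,-32,-10],[0,0,0],0],[[36,-32,-20],[0,0,0],0],[[30,-28,-30],[0,0,0],0],[[6,-5,-30],[0,0,0],0],[[0,0,-30],[0,0,0],0]]'
python3 -m pendant '[[[0,0,0],[0,0,0],0]]'
python3 - <<'E'
from h import *
for n in("top","side"): cv2.imwrite(f"pics/{n}1.png",r.get_image(n))
u=[proj(n,[.5895,.085,.11])[0].round().astype(int) for n in("top","side")]; print(u)
a=[cv2.resize(cv2.imread(f"pics/{n}1.png")[p[1]-60:p[1]+40,p[0]-60:p[0]+60],(400,333)) for n,p in zip(("top","side"),u)]
cv2.imwrite("pics/g1.png",np.hstack(a))
E
```

```text
time: 2.3
tool_pos: [0.5954, 0.0784, 0.2201]
tcp_rot: [[-0.987, -0.161, 0.025], [-0.161, 0.987, -0.002], [-0.025, -0.006, -1.0]]
ft_force: [-0.2, -0.9, 0.5]
gripper_width: 0.0853
time: 2.4
tool_pos: [0.5922, 0.0775, 0.213]
tcp_rot: [[-0.987, -0.159, 0.013], [-0.159, 0.987, -0.002], [-0.012, -0.004, -1.0]]
ft_force: [-1.5, 0.1, -1.0]
gripper_width: 0.0851
[array([250, 185]), array([256, 187])]
```

View pics/g1.png

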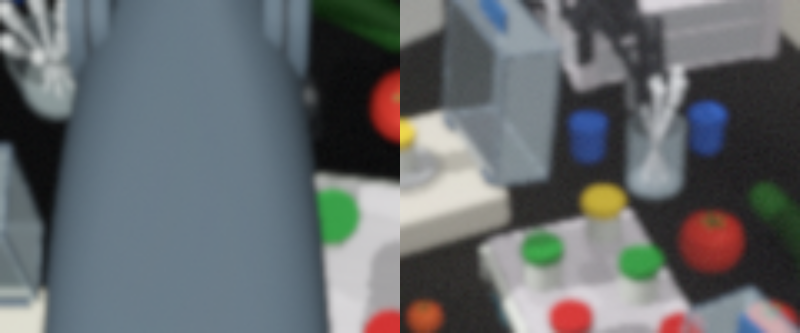

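The top view is blocked by the arm. In the side view the gripper is above the yellow pot, which hasn't moved (crop 603,200). I'll centre and descend.

```bash
python3 -m pendant '[[[-3,7,-20],[0,0,0],0],[[0,0,-25],[0,0,0],0],[[0,0,-25],[0,0,0],0],[[0,0,-20],[0,0,0],0],[[0,0,0],[0,0,0],0]]'
```

```text
time: 3.0
tool_pos: [0.6009, 0.0891, 0.1478]
tcp_rot: [[-0.985, -0.165, 0.055], [-0.165, 0.986, 0.0], [-0.055, -0.009, -0.998]]
ft_force: [-0.0, -0.1, 0.3]
gripper_width: 0.0854
```

```bash
python3 - <<'E'
from h import *
cv2.imwrite(f"pics/side2.png",r.get_image("side"))
u=proj("side",[.5895,.085,.11])[0].round().astype(int)
cv2.imwrite("pics/g2.png",cv2.resize(cv2.imread("pics/side2.png")[u[1]-50:u[1]+40,u[0]-60:u[0]+60],(640,480),interpolation=cv2.INTER_CUBIC))
E
```

```text
(no output)
```

View pics/g2.png

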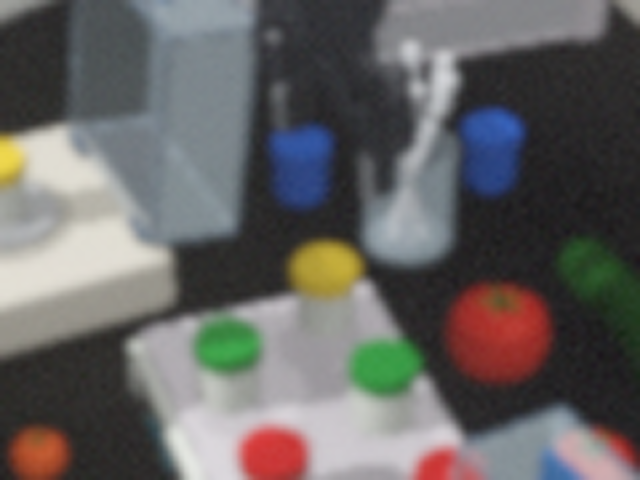

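The side picture shows the open fingers straddling the yellow lid (lid at crop 325,265), with nothing touched. I'll correct the small tilt and drift, then go down more slowly.

```bash
python3 -m pendant '[[[-6,-2,0],[0,1.6,0],0],[[-6,-2,-5],[0,1.6,0],0],[[0,0,-8],[0,0,0],0]]'; python3 -m pendant '[[[0,0,0],[0,0,0],0]]'
```

```text
time: 3.35
tool_pos: [0.5954, 0.0864, 0.1483]
tcp_rot: [[-0.986, -0.167, 0.019], [-0.167, 0.986, 0.001], [-0.018, -0.002, -1.0]]
ft_force: [0.5, -0.7, -0.7]
gripper_width: 0.0855
time: 3.45
tool_pos: [0.5958, 0.0865, 0.1484]
tcp_rot: [[-0.986, -0.167, 0.019], [-0.167, 0.986, 0.002], [-0.019, -0.002, -1.0]]
ft_force: [-0.0, 0.3, 0.2]
gripper_width: 0.0857
```

```bash
python3 -m pendant '[[[-3,0,-20],[0,1,0],0],[[0,0,-20],[0,0,0],0]]'; python3 -m pendant '[[[0,0,0],[0,0,0],0]]'
```

```text
time: 3.65
tool_pos: [0.5959, 0.0868, 0.1112]
tcp_rot: [[-0.986, -0.167, 0.01], [-0.167, 0.986, 0.002], [-0.01, 0.0, -1.0]]
ft_force: [0.7, -1.0, 0.1]
gripper_width: 0.0856
time: 3.75
tool_pos: [0.5933, 0.0867, 0.1068]
tcp_rot: [[-0.986, -0.167, 0.003], [-0.167, 0.986, 0.002], [-0.003, 0.001, -1.0]]
ft_force: [-0.2, 0.4, -0.8]
gripper_width: 0.0851
```

```bash
python3 -m pendant '[[[-3,-2,-16],[0,0,0],0],[[-1,0,-15],[0,0,0],0],[[0,0,0],[0,0,0],0]]'; python3 -m pendant '[[[0,0,0],[0,0,150],255]]' 25
```

```text
time: 4.05
tool_pos: [0.5878, 0.0847, 0.0731]
tcp_rot: [[-0.986, -0.167, -0.001], [-0.167, 0.986, 0.002], [0.0, 0.002, -1.0]]
ft_force: [-0.3, -0.2, 0.6]
gripper_width: 0.0854
time: 4.15
tool_pos: [0.5874, 0.0846, 0.073]
tcp_rot: [[-0.949, -0.316, -0.002], [-0.316, 0.949, 0.002], [0.001, 0.002, -1.0]]
ft_force: [-0.6, -0.0, 0.6]
gripper_width: 0.0736
```

I mistyped the turn in that row (150 in the rotation entry). The per-row limit held it to 8.6° about the vertical with the fingers still clear. I'll turn it back and close.

```bash
python3 -m pendant '[[[0,0,0],[0,0,-8.6],100],[[0,0,0],[0,0,0],255],[[0,0,0],[0,0,0],255],[[0,0,0],[0,0,0],255],[[0,0,0],[0,0,0],255]]' 25
```

```text
time: 4.65
tool_pos: [0.5879, 0.0848, 0.0748]
tcp_rot: [[-0.984, -0.178, -0.001], [-0.178, 0.984, 0.002], [0.0, 0.002, -1.0]]
ft_force: [-0.4, -0.7, -0.6]
gripper_width: 0.0424
```

```bash
python3 -m pendant '[[[0,0,0],[0,0,0],255],[[0,0,0],[0,0,0],255],[[0,0,10],[0,0,0],255],[[0,0,20],[0,0,0],255],[[0,0,25],[0,0,0],255]]' 25
```

```text
time: 5.15
tool_pos: [0.5836, 0.0846, 0.1266]
tcp_rot: [[-0.984, -0.179, -0.012], [-0.179, 0.984, 0.002], [0.012, 0.004, -1.0]]
ft_force: [0.3, -0.1, -0.1]
gripper_width: 0.0431
```

Gripped at 43 mm and lifted. I'll carry it high, drawing back in x first and then moving across to the free pan, clear of its cover.

```bash
python3 -m pendant '[[[-20,-5,25],[0,0,0],255],[[-32,-15,25],[0,0,0],255],[[-32,-30,20],[0,0,0],255],[[-32,-35,5],[0,0,0],255],[[-30,-35,0],[0,-1,0],255]]' 
python3 -m pendant '[[[0,-40,0],[0,0,0],255],[[0,-42,0],[0,0,0],255],[[0,-42,0],[0,0,0],255],[[0,-42,0],[0,0,0],255],[[0,-35,0],[0,0,0],255]]'
```

```text
time: 5.65
tool_pos: [0.4393, -0.0353, 0.2121]
tcp_rot: [[-0.982, -0.189, 0.02], [-0.189, 0.982, 0.0], [-0.02, -0.004, -1.0]]
ft_force: [1.2, -1.6, -0.4]
gripper_width: 0.0426
time: 6.15
tool_pos: [0.4335, -0.2423, 0.2193]
tcp_rot: [[-0.981, -0.191, 0.029], [-0.192, 0.981, -0.004], [-0.028, -0.01, -1.0]]
ft_force: [1.8, 0.0, -1.2]
gripper_width: 0.0428
```

```bash
python3 -m pendant '[[[3,-30,-10],[0,1,-3],255],[[2,-28,-20],[0,0.6,0],255],[[0,-3,-25],[0,0,0],255],[[0,0,-15],[0,0,0],255],[[0,0,0],[0,0,0],255]]' 
python3 - <<'E'
from h import *
for n in("top","side"): cv2.imwrite(f"pics/{n}3.png",r.get_image(n))
u=[proj(n,[.44,-.306,.12])[0].round().astype(int) for n in("top","side")]
a=[cv2.resize(cv2.imread(f"pics/{n}3.png")[p[1]-55:p[1]+45,p[0]-60:p[0]+60],(400,333)) for n,p in zip(("top","side"),u)]
cv2.imwrite("pics/g3.png",np.hstack(a))
E
```

```text
time: 6.65
tool_pos: [0.4382, -0.3137, 0.1525]
tcp_rot: [[-0.992, -0.129, 0.006], [-0.129, 0.992, -0.013], [-0.005, -0.014, -1.0]]
ft_force: [0.3, 1.3, -0.8]
gripper_width: 0.0427
```

View pics/g3.png

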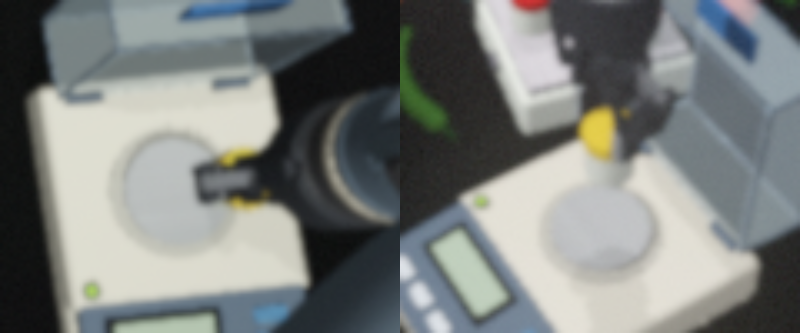

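The pot is held upright over the free pan. The lid is at crop (245,178) in the top view and (600,133) in the side view, and the cover is clear. I'll check where it is against projection.

```bash
python3 - <<'E'
from h import *
I={n:cv2.imread(f"pics/{n}3.png") for n in("top","side")}
p=r.get_state()["tool_pos"];b=p[2]-.0125
print(p.round(4))
for n in I:
    q=proj(n,[.44,-.306,.12])[0].round().astype(int)
    print(n,"lid proj full",hullc(n,cyl(p[0],p[1],b+.034,b+.048,.022)).round(1),"in crop",((hullc(n,cyl(p[0],p[1],b+.034,b+.048,.022))-q+[60,55])*10/3).round())
    ms=[m for m in masks(n,I[n],(20,100,70),(35,255,255),5)];print([m[:2] for m in ms])
    h=proj(n,cyl(p[0],p[1],b+.034,b+.048,.022));print(h.min(0).round(1),h.max(0).round(1))
E
```

```text
[ 0.4393 -0.3141  0.155 ]
top lid proj full [417.5 243.3] in crop [245. 178.]
[([260, 147, 3, 3, 7], [260.9, 147.7]), ([312, 153, 3, 2, 6], [313.0, 153.5]), ([410, 235, 11, 5, 33], [414.3, 236.8]), ([158, 236, 17, 17, 227], [166.0, 244.4]), ([413, 247, 12, 6, 27], [417.9, 249.9])]
[407.  233.6] [428.1 252.9]
side lid proj full [270.1 266.1] in crop [207. 137.]
[([189, 162, 11, 10, 90], [194.2, 166.4]), ([261, 257, 12, 16, 136], [266.9, 263.8])]
[261.5 257.6] [278.9 274.5]
```

Projection matches the pictures to about 1 px. I'll centre (dy +8) and descend.

```bash
python3 -m pendant '[[[0,8,-15],[0.75,0.3,0],255],[[0,0,-20],[0,0,0],255],[[0,0,-18],[0,0,0],255],[[0,0,-10],[0,0,0],255],[[0,0,0],[0,0,0],255]]'
```

```text
time: 7.25
tool_pos: [0.4426, -0.3046, 0.095]
tcp_rot: [[-0.991, -0.133, 0.012], [-0.133, 0.991, -0.006], [-0.011, -0.008, -1.0]]
ft_force: [0.5, 0.1, -0.6]
gripper_width: 0.0424
```

```bash
python3 -m pendant '[[[-3,-1,-8],[0.3,0.6,0],255],[[0,0,-6],[0,0,0],255],[[0,0,0],[0,0,0],255]]'
```

```text
time: 7.55
tool_pos: [0.4405, -0.3059, 0.0819]
tcp_rot: [[-0.991, -0.134, 0.003], [-0.134, 0.991, -0.002], [-0.002, -0.003, -1.0]]
ft_force: [0.8, 0.7, -1.1]
gripper_width: 0.0427
```

```bash
python3 -m pendant '[[[0,0,-4],[0,0,0],255],[[0,0,0],[0,0,0],255]]';python3 -m pendant '[[[0,0,-3],[0,0,0],255],[[0,0,0],[0,0,0],255]]'
```

```text
time: 7.75
tool_pos: [0.4409, -0.3064, 0.0784]
tcp_rot: [[-0.991, -0.134, 0.004], [-0.134, 0.991, -0.003], [-0.003, -0.004, -1.0]]
ft_force: [-0.5, 0.5, -0.9]
gripper_width: 0.0431
time: 7.95
tool_pos: [0.4412, -0.3068, 0.0756]
tcp_rot: [[-0.991, -0.134, 0.005], [-0.134, 0.991, -0.004], [-0.004, -0.004, -1.0]]
ft_force: [0.1, -0.8, -0.6]
gripper_width: 0.0426
```

```bash
python3 -m pendant '[[[-1,0,-2],[0,0,0],255],[[0,0,0],[0,0,0],255],[[0,0,0],[0,0,0],255]]'; python3 - <<'E'
from rig import r
print(r.get_state()["ft_force"])
E
```

```text
time: 8.25
tool_pos: [0.4404, -0.3071, 0.074]
tcp_rot: [[-0.991, -0.134, 0.005], [-0.134, 0.991, -0.004], [-0.005, -0.005, -1.0]]
ft_force: [0.2, -0.1, -1.1]
gripper_width: 0.0428
[ 0.16920285 -0.09566276 -1.05417478]
```

```bash
python3 -m pendant '[[[0,0,-2],[0,0,0],255],[[0,0,0],[0,0,0],255],[[0,0,0],[0,0,0],255]]'; python3 - <<'E'
from rig import r
a=[]
for _ in range(3): r.get_image("side"); a.append(r.get_state()["ft_force"].round(2).tolist())
print(a,r.get_state()["tool_pos"])
E
```

```text
time: 8.55
tool_pos: [0.4407, -0.3072, 0.0728]
tcp_rot: [[-0.991, -0.134, 0.006], [-0.134, 0.991, -0.005], [-0.006, -0.006, -1.0]]
ft_force: [0.1, 0.3, 0.0]
gripper_width: 0.0424
[[-0.01, 1.67, 0.87], [-0.42, 0.84, 0.38], [-0.45, 0.73, 1.14]] [ 0.44071089 -0.30717002  0.07272648]
```

The force has gone from about −0.9 to +0.7 N, so the pot rests lightly on the pan. I'll release.

```bash
python3 -m pendant '[[[0,0,0],[0,0,0],100],[[0,0,0],[0,0,0],60],[[0,0,0],[0,0,0],20],[[0,0,0],[0,0,0],0],[[0,0,0],[0,0,0],0]]'; python3 -m pendant '[[[0,0,10],[0,0,0],0],[[0,0,20],[0,0,0],0],[[0,0,30],[0,0,0],0],[[-5,0,35],[0,0,0],0],[[-10,0,35],[0,0,0],0]]'
```

```text
time: 9.2
tool_pos: [0.4411, -0.3076, 0.0728]
tcp_rot: [[-0.991, -0.134, 0.007], [-0.134, 0.991, -0.006], [-0.006, -0.007, -1.0]]
ft_force: [-0.1, -0.6, -0.0]
gripper_width: 0.0856
time: 9.7
tool_pos: [0.4224, -0.3038, 0.2017]
tcp_rot: [[-0.991, -0.135, -0.003], [-0.135, 0.991, 0.003], [0.002, 0.004, -1.0]]
ft_force: [0.7, -0.7, 0.4]
gripper_width: 0.0855
```

Released, and the arm is clear. Now I'll close the fingers and go over behind the right cover's tab.

```bash
python3 -m pendant '[[[0,0,40],[0,0,0],255],[[0,0,45],[0,0,0],255],[[20,0,35],[0,0,0],255],[[36,3,10],[0,0,0],255],[[38,4,0],[0,0,0],255]]' 30; python3 -m pendant '[[[38,4,0],[0,0,0],255],[[25,3,0],[0,0,0],255],[[0,0,0],[0,0,0],255],[[0,0,0],[0,0,0],255]]'
python3 - <<'E'
from h import *
I={n:r.get_image(n) for n in("top","side")}
for n in I:
    cv2.imwrite(f"pics/{n}4.png",I[n])
    print(n,[m[:2] for m in masks(n,I[n],(22,110,90),(34,255,255))],hullc(n,cyl(.4397,-.306,.095,.109,.022)))
cv2.imwrite("pics/g4.png",np.hstack([cv2.resize(I["top"][140:290,330:480],(400,400)),cv2.resize(I["side"][190:340,220:370],(400,400))]))
E
```

```text
time: 10.2
tool_pos: [0.5143, -0.298, 0.3517]
tcp_rot: [[-0.992, -0.128, 0.012], [-0.128, 0.992, -0.011], [-0.011, -0.013, -1.0]]
ft_force: [0.2, -1.2, 0.3]
gripper_width: 0.0124
time: 10.6
tool_pos: [0.584, -0.2899, 0.3529]
tcp_rot: [[-0.991, -0.131, 0.017], [-0.131, 0.991, -0.014], [-0.015, -0.016, -1.0]]
ft_force: [-0.3, -0.0, 0.1]
gripper_width: 0.0004
top [([158, 237, 17, 16, 223], [165.9, 244.5]), ([394, 237, 11, 12, 79], [398.1, 241.6])] [401.74392655 245.56017706]
side [([189, 162, 11, 10, 88], [194.3, 166.4]), ([262, 276, 16, 15, 174], [269.3, 282.9])] [268.08383053 284.01953183]
```

View pics/g4.png

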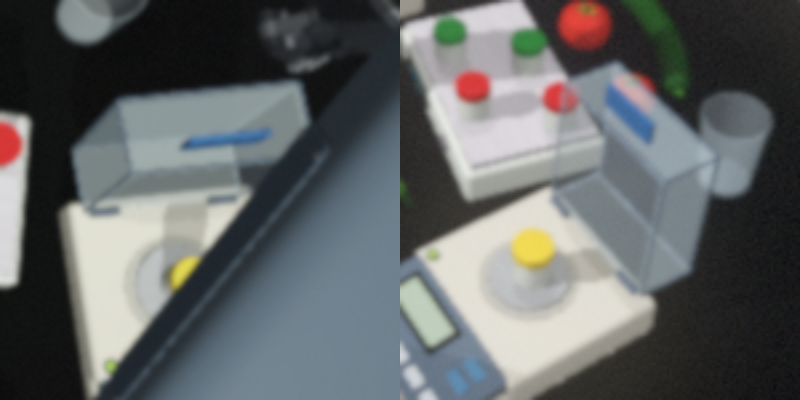

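The pot stands upright on the pan, within about 2 mm of centre (lid at side crop 533,247). I'll descend behind the tab (side crop 630,110).

```bash
python3 -m pendant '[[[-5,2,-25],[0.8,1,0],255],[[-2,0,-30],[0,0,0],255],[[-2,0,-30],[0,0.5,0],255],[[-2,0,-15],[0,0.5,0],255],[[0,0,0],[0,0,0],255]]'
```

```text
time: 11.2
tool_pos: [0.5648, -0.2893, 0.2571]
tcp_rot: [[-0.992, -0.124, -0.012], [-0.124, 0.992, -0.005], [0.012, -0.004, -1.0]]
ft_force: [0.6, 0.7, 0.2]
gripper_width: 0.0003
```

```bash
python3 -m pendant '[[[16,3,0],[0,-0.7,0],255],[[0,0,0],[0,0,0],255]]'; python3 -m pendant '[[[2,0,-13],[0,0,0],255],[[2,0,-11],[0,0,0],255],[[0,0,0],[0,0,0],255]]'
```

```text
time: 11.4
tool_pos: [0.5804, -0.2866, 0.26]
tcp_rot: [[-0.993, -0.122, 0.004], [-0.122, 0.993, -0.007], [-0.004, -0.007, -1.0]]
ft_force: [0.1, -0.4, 0.8]
gripper_width: -0.0001
time: 11.7
tool_pos: [0.5871, -0.2878, 0.241]
tcp_rot: [[-0.992, -0.122, 0.013], [-0.122, 0.992, -0.012], [-0.011, -0.013, -1.0]]
ft_force: [0.2, 0.5, -0.1]
gripper_width: 0.0004
```

```bash
cat > arc.py <<'E'
import numpy as np
def wp(pan,yaw,th,s=None,w=.011):
    a=np.radians(yaw); xb=np.array([np.cos(a),np.sin(a)])
    s=np.interp(th,[.5,1.4],[.188,.180]) if s is None else s
    x=.082-s*np.cos(th)+.023*np.sin(th)+w; z=.057+s*np.sin(th)+.023*np.cos(th)
    return np.r_[np.array(pan)+x*xb,z]
def table(pan,yaw):
    for th in(1.6,1.5,1.4,1.3,1.2,1.1,1.,.9,.8,.7,.6,.5,.4,.3,.2,.1,.05,0): print(th,(wp(pan,yaw,th)*1000).round().astype(int))
E
python3 -c "
from arc import *
print('R');table((.4397,-.306),8);print('L');table((.431,.2955),.2)"
```

```text
R
1.6 [ 560 -289  236]
1.5 [ 542 -292  238]
1.4 [ 524 -294  238]
1.3 [ 506 -297  237]
1.2 [ 488 -299  235]
1.1 [ 470 -302  230]
1.0 [ 453 -304  224]
0.9 [ 436 -307  216]
0.8 [ 420 -309  206]
0.7 [ 405 -311  195]
0.6 [ 392 -313  182]
0.5 [ 379 -314  167]
0.4 [ 369 -316  151]
0.3 [ 361 -317  135]
0.2 [ 354 -318  117]
0.1 [ 349 -319   99]
0.05 [ 347 -319   89]
0 [ 346 -319   80]
L
1.6 [552 296 236]
1.5 [534 296 238]
1.4 [516 296 238]
1.3 [498 296 237]
1.2 [480 296 235]
1.1 [462 296 230]
1.0 [444 296 224]
0.9 [427 295 216]
0.8 [411 295 206]
0.7 [396 295 195]
0.6 [383 295 182]
0.5 [370 295 167]
0.4 [360 295 151]
0.3 [351 295 135]
0.2 [344 295 117]
0.1 [339 295  99]
0.05 [337 295  89]
0 [336 295  80]
```

```bash
python3 -m pendant '[[[-10,0,-5],[0.7,0.7,0],255],[[-10,0,-3],[0,0,0],255],[[-8,-1,0],[0,0,0],255],[[-9,-1,0],[0,0,0],255],[[-9,-1,0],[0,0,0],255]]'
```

```text
time: 12.2
tool_pos: [0.5389, -0.2915, 0.2344]
tcp_rot: [[-0.992, -0.123, 0.001], [-0.123, 0.992, 0.0], [-0.001, 0.0, -1.0]]
ft_force: [-0.3, -0.3, 0.9]
gripper_width: 0.0
```

```bash
python3 -m pendant '[[[-10,-1,3],[0,0,0],255],[[-10,-2,2],[0,0,0],255],[[-10,-1,1],[0,0,0],255],[[-10,-2,0],[0,0,0],255],[[-10,-1,-1],[0,0,0],255]]'
python3 - <<'E'
from h import *
I={n:r.get_image(n) for n in("top","side")}
for n in I:
    cv2.imwrite(f"pics/{n}5.png",I[n])
cv2.imwrite("pics/g5.png",np.hstack([cv2.resize(I["top"][140:290,330:480],(400,400)),cv2.resize(I["side"][190:340,220:370],(400,400))]))
E
```

```text
time: 12.7
tool_pos: [0.4843, -0.2996, 0.2416]
tcp_rot: [[-0.992, -0.123, 0.003], [-0.123, 0.992, -0.002], [-0.002, -0.002, -1.0]]
ft_force: [1.0, -1.0, -0.0]
gripper_width: -0.0001
```

View pics/g5.png

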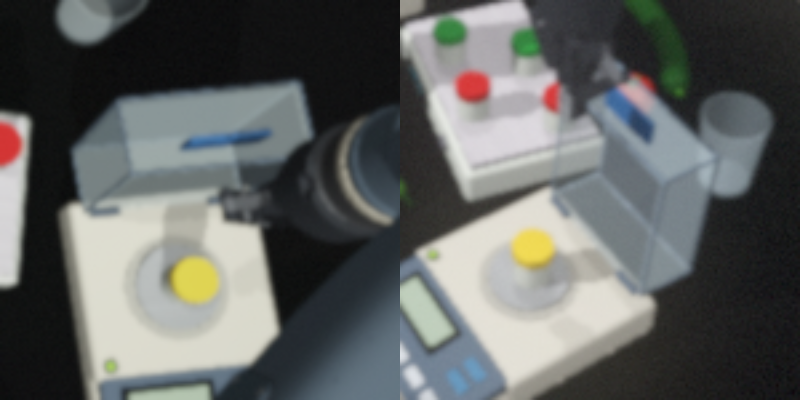

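The cover hasn't moved: the tab is still at side crop (630,112), and the fingers are now in front of it. The pot is fine. I'll check by projecting the model and TCP over both pictures.

```bash
python3 - <<'E'
from h import *
p=r.get_state()["tool_pos"];print(p)
a=np.radians(8);xb=np.array([np.cos(a),np.sin(a)]);yb=np.array([-xb[1],xb[0]])
def pt(th,d,h,y):
    x=.082-d*np.cos(th)+h*np.sin(th); return np.r_[np.array([.4397,-.306])+x*xb+y*yb,.057+d*np.sin(th)+h*np.cos(th)]
out=[]
for n,o in(("top",(330,140)),("side",(220,190))):
    im=cv2.resize(cv2.imread(f"pics/{n}5.png")[o[1]:o[1]+150,o[0]:o[0]+150],(600,600),interpolation=cv2.INTER_CUBIC)[:, :400] if 0 else cv2.resize(cv2.imread(f"pics/{n}5.png")[o[1]:o[1]+150,o[0]:o[0]+150],(400,400),interpolation=cv2.INTER_CUBIC)
    q=lambda P:((proj(n,P)-o)*400/150).round().astype(int)
    for th,col in((1.63,(0,0,255)),):
        B=lambda d,h,y:pt(th,d,h,y)
        for h in(0,.068): cv2.polylines(im,[q(np.array([B(0,h,-.08),B(.166,h,-.08),B(.166,h,.08),B(0,h,.08)]))],True,col,1)
        cv2.polylines(im,[q(np.array([B(.166,.023,-.035),B(.194,.023,-.035),B(.194,.023,.035),B(.166,.023,.035)]))],True,(0,255,0),1)
    cv2.circle(im,tuple(q(p)[0].tolist()),3,(255,0,255),-1)
    out.append(im)
cv2.imwrite("pics/g6.png",np.hstack(out))
E
```

```text
[ 0.48381377 -0.29957903  0.24159671]
```

View pics/g6.png

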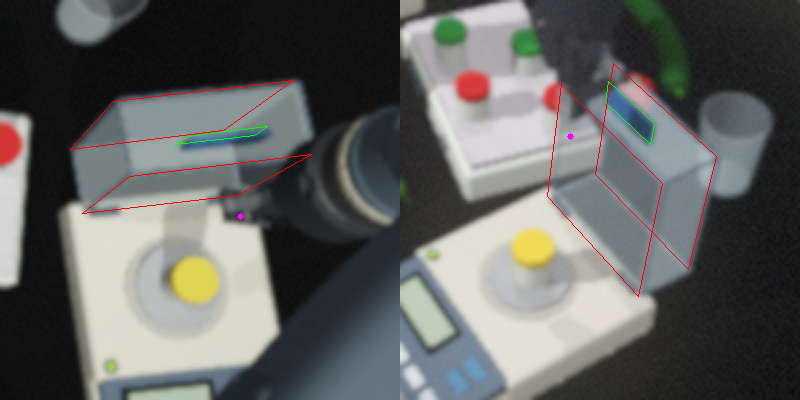

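```bash
python3 - <<'E'
from h import *
for n in("top","side"):
    for k in(0,4,5):
        im=cv2.imread(f"pics/{n}{k}.png"); print(n,k,[m[:2] for m in masks(n,im,(100,140,60),(122,255,255)) if (abs(m[1][0]-415)<15 and n=="top") or (abs(m[1][0]-306)<12 and abs(m[1][1]-232)<12)])
p=np.array([.4838,-.2996,.2416]); a=np.radians(97);j=np.array([np.cos(a),np.sin(a),0]);x=np.array([j[1],-j[0],0])
for n in("top","side"):
    P=np.array([p+s*.011*x+t*.0145*j+[0,0,h] for s in(-1,1) for t in(-1,1) for h in(0,.03)])
    print(n,proj(n,P).round().astype(int).tolist())
    d=cv2.absdiff(cv2.imread(f"pics/{n}5.png"),cv2.imread(f"pics/{n}0.png")).max(2)
    r0,c0=((200,405) if n=="top" else (205,270))
    print(c0,r0); print("\n".join("".join("#" if v>40 else "+" if v>20 else "." for v in row) for row in d[r0:r0+38,c0:c0+45]))
E
```

```text
top 0 [([400, 190, 30, 5, 59], [414.8, 191.9])]
top 4 [([400, 190, 30, 5, 59], [414.8, 191.9])]
top 5 [([400, 190, 29, 5, 54], [413.2, 192.0])]
side 0 [([298, 224, 16, 18, 94], [305.9, 232.5])]
side 4 [([299, 224, 15, 18, 88], [306.0, 232.6])]
side 5 [([298, 225, 10, 11, 49], [302.6, 229.5])]
top [[427, 225], [433, 224], [414, 227], [420, 225], [425, 215], [431, 213], [413, 217], [418, 215]]
405 200
................................########+...+
...............................+#######+.++++
...............................+######+.+###+
..............................+#####+..+####+
.............................+####++...++####
............................++##++...++++####
...........................+++++.....+++++###
..........................++++.......+##+++##
.......................+++++........++##+++##
........+++++.........+++............+##+++##
.......+######+++.....++.............+##+++##
......+###########++....++...........++++++##
......+#############.+#+##+..........+++.++##
......+#############.#####+...........++.++##
.......###+++#######.#####++..........+..++##
++.....
[... 2208 characters left out ...]
..........
........++++#########...............+........
........+#+++#######+...............++.......
...+....+#++#+######+...............++++.....
.+++.....+++#+######+...............+##++....
+++........+.+######+...............+###++...
.............+#####+................+####++..
.............+###++.................+######+.
.............+++....................########+
....................................########+
...................................+########+
....................................+#######.
.....................................+#####+.
......................................++###+.
.......................................++##+.
.........................................+++.
```

The pictures and the tab's lack of motion agree: the physical tip sits roughly 20 mm above the nominal TCP, so it passed just over the tab. I'll push on the large roof face instead, from behind. That is insensitive to the tip-height error and avoids the tab/wall corner.

```bash
cat >> arc.py <<'E'
def roof(pan,yaw,s=.140,tip=.02,w=.011):
    a=np.radians(yaw); xb=np.array([np.cos(a),np.sin(a)])
    for th in np.arange(1.6,-.01,-.1):
        x=.082-s*np.cos(th)+.068*np.sin(th)+w; print(round(th,2),(np.r_[np.array(pan)+x*xb,.057+s*np.sin(th)+.068*np.cos(th)-tip]*1000).round().astype(int))
E
python3 -c "
from arc import *
print('R');roof((.4397,-.306),8);print('L');roof((.431,.2955),.2)"
python3 -m pendant '[[[0,0,25],[0,0,0],255],[[5,0,35],[0,0,0],255],[[25,3,30],[0,0,0],255],[[40,4,0],[0,0,0],255],[[40,5,0],[0,0,0],255]]'; python3 -m pendant '[[[22,4,0],[0,0,0],255],[[2,2,0],[0,0,0],255],[[0,0,0],[0,0,0],255]]'
```

```text
R
1.6 [ 603 -283  175]
1.5 [ 589 -285  181]
1.4 [ 575 -287  187]
1.3 [ 560 -289  190]
1.2 [ 544 -291  192]
1.1 [ 529 -293  193]
1.0 [ 514 -296  192]
0.9 [ 498 -298  189]
0.8 [ 484 -300  185]
0.7 [ 469 -302  179]
0.6 [ 455 -304  172]
0.5 [ 442 -306  164]
0.4 [ 430 -307  154]
0.3 [ 419 -309  143]
0.2 [ 409 -310  131]
0.1 [ 401 -311  119]
-0.0 [ 393 -313  105]
L
1.6 [596 296 175]
1.5 [582 296 181]
1.4 [567 296 187]
1.3 [552 296 190]
1.2 [537 296 192]
1.1 [521 296 193]
1.0 [506 296 192]
0.9 [490 296 189]
0.8 [475 296 185]
0.7 [461 296 179]
0.6 [447 296 172]
0.5 [434 296 164]
0.4 [422 295 154]
0.3 [410 295 143]
0.2 [400 295 131]
0.1 [391 295 119]
-0.0 [384 295 105]
time: 13.3
tool_pos: [0.5909, -0.2868, 0.3351]
tcp_rot: [[-0.993, -0.115, 0.002], [-0.115, 0.993, 0.0], [-0.002, -0.0, -1.0]]
ft_force: [1.4, -1.5, 0.7]
gripper_width: -0.0
time: 13.6
tool_pos: [0.621, -0.2792, 0.3295]
tcp_rot: [[-0.993, -0.12, 0.0], [-0.12, 0.993, 0.003], [-0.0, 0.003, -1.0]]
ft_force: [-0.9, -0.3, 0.4]
gripper_width: 0.0001
```

```bash
python3 -m pendant '[[[2,0,-15],[0,0,0],255],[[0,0,-20],[0,0,0],255],[[0,0,-20],[0,0,0],255],[[0,0,-10],[0,0,0],255],[[0,0,0],[0,0,0],255]]'
```

```text
time: 14.1
tool_pos: [0.6166, -0.2803, 0.2656]
tcp_rot: [[-0.993, -0.116, 0.002], [-0.116, 0.993, -0.0], [-0.002, -0.0, -1.0]]
ft_force: [0.5, -0.2, -0.1]
gripper_width: -0.0001
```

```bash
python3 -m pendant '[[[8,0,0],[0,0,0],255],[[3,0,-10],[0,0,0],255],[[1,0,-15],[0,0,0],255],[[1,0,-15],[0,0,0],255],[[0,0,0],[0,0,0],255]]';  python3 -m pendant '[[[3,0,-15],[0,0,0],255],[[2,0,-15],[0,0,0],255],[[1,0,-12],[0,0,0],255],[[0,0,0],[0,0,0],255]]'
```

```text
time: 14.6
tool_pos: [0.6258, -0.2818, 0.2299]
tcp_rot: [[-0.994, -0.113, 0.007], [-0.113, 0.994, -0.004], [-0.006, -0.005, -1.0]]
ft_force: [-0.6, -0.7, -0.2]
gripper_width: 0.0003
time: 15.0
tool_pos: [0.6308, -0.2829, 0.1914]
tcp_rot: [[-0.994, -0.112, 0.011], [-0.112, 0.994, -0.008], [-0.011, -0.009, -1.0]]
ft_force: [-0.7, 0.3, -1.2]
gripper_width: 0.0002
```

Now I'll push in −x, gently following the arc.

```bash
python3 -m pendant '[[[-8,0,-8],[0,0,0],255],[[-10,0,-5],[0,0,0],255],[[-9,0,0],[0,0,0],255],[[-9,-1,2],[0,0,0],255],[[-9,-1,3],[0,0,0],255]]';  python3 -m pendant '[[[-9,-1,3],[0,0,0],255],[[-9,-1,2],[0,0,0],255],[[-9,-1,1],[0,0,0],255],[[-9,-1,1],[0,0,0],255]]'
python3 - <<'E'
from h import *
for n in("top","side"):
    im=r.get_image(n); cv2.imwrite(f"pics/{n}6.png",im); print(n,[m[:2] for m in masks(n,im,(100,120,60),(122,255,255),15)])
cv2.imwrite("pics/g7.png",np.hstack([cv2.resize(cv2.imread("pics/top6.png")[140:290,330:480],(400,400)),cv2.resize(cv2.imread("pics/side6.png")[190:340,220:370],(400,400))]))
E
```

```text
time: 15.5
tool_pos: [0.5874, -0.286, 0.1902]
tcp_rot: [[-0.993, -0.112, 0.023], [-0.113, 0.994, -0.012], [-0.021, -0.014, -1.0]]
ft_force: [1.1, 1.1, -0.4]
gripper_width: 0.0002
time: 15.9
tool_pos: [0.5494, -0.2908, 0.2007]
tcp_rot: [[-0.993, -0.112, 0.027], [-0.113, 0.994, -0.014], [-0.025, -0.017, -1.0]]
ft_force: [1.2, 0.5, -1.3]
gripper_width: -0.0002
top [([183, 105, 18, 21, 262], [191.9, 113.9]), ([467, 115, 16, 11, 45], [474.0, 120.0]), ([165, 152, 18, 16, 250], [173.5, 160.0]), ([140, 184, 31, 4, 118], [155.0, 185.5]), ([406, 220, 20, 4, 36], [416.5, 221.4])]
side [([98, 30, 39, 28, 620], [119.8, 41.7]), ([220, 123, 7, 12, 39], [223.3, 129.0]), ([282, 157, 12, 17, 155], [287.3, 164.4]), ([246, 160, 13, 16, 159], [252.2, 167.1]), ([278, 235, 13, 15, 31], [284.3, 242.1]), ([418, 289, 45, 47, 369], [440.6, 313.4])]
```

View pics/g7.png

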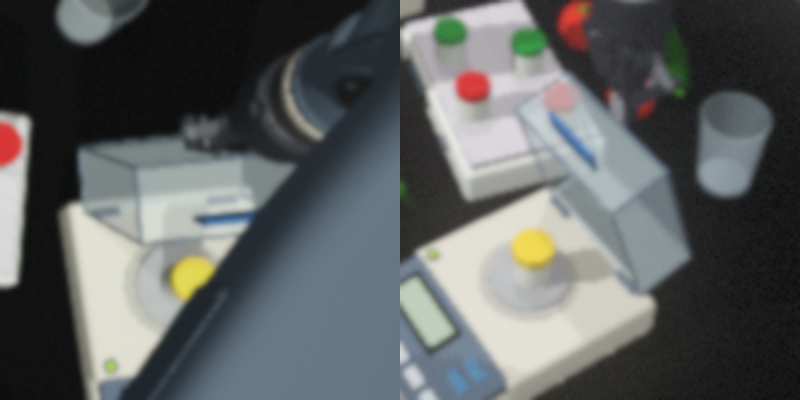

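The cover is now coming down: the tab is at side crop (572,138), roughly 1.2 rad, and the pot is untouched. I'll keep going along the arc.

```bash
python3 -m pendant '[[[-9,-1,-5],[0.4,0.7,0],255],[[-9,-1,-5],[0.4,0.7,0],255],[[-9,-1,-3],[0,0,0],255],[[-9,-1,-2],[0,0,0],255],[[-9,-1,-2],[0,0,0],255]]';  python3 -m pendant '[[[-9,-1,-3],[0,0,0],255],[[-9,-1,-3],[0,0,0],255],[[-8,-1,-4],[0,0,0],255],[[-8,-1,-4],[0,0,0],255],[[-8,-1,-5],[0,0,0],255]]'
```

```text
time: 16.5
tool_pos: [0.5022, -0.2972, 0.1841]
tcp_rot: [[-0.994, -0.113, 0.002], [-0.113, 0.994, -0.001], [-0.002, -0.001, -1.0]]
ft_force: [1.0, -0.3, 2.0]
gripper_width: 0.0002
time: 17.0
tool_pos: [0.455, -0.303, 0.1637]
tcp_rot: [[-0.994, -0.112, -0.001], [-0.112, 0.994, -0.001], [0.001, -0.001, -1.0]]
ft_force: [0.2, -0.5, 2.4]
gripper_width: -0.0001
```

```bash
python3 -m pendant '[[[-8,-1,-6],[0,0,0],255],[[-8,-1,-7],[0,0,0],255],[[-7,-1,-7],[0,0,0],255],[[-7,-1,-7],[0,0,0],255],[[-7,-1,-7],[0,0,0],255]]';  python3 -m pendant '[[[-6,-1,-7],[0,0,0],255],[[-5,0,-7],[0,0,0],255],[[-4,0,-6],[0,0,0],255]]'
```

```text
time: 17.5
tool_pos: [0.4121, -0.3077, 0.1258]
tcp_rot: [[-0.994, -0.111, -0.006], [-0.111, 0.994, 0.0], [0.006, 0.001, -1.0]]
ft_force: [0.4, -0.2, 0.4]
gripper_width: 0.0003
time: 17.8
tool_pos: [0.3943, -0.3081, 0.1027]
tcp_rot: [[-0.994, -0.11, -0.008], [-0.11, 0.994, 0.002], [0.008, 0.003, -1.0]]
ft_force: [0.2, -0.1, 1.2]
gripper_width: -0.0002
```

```bash
python3 -m pendant '[[[0,0,-4],[0,0,0],255],[[0,0,0],[0,0,0],255]]';  python3 -m pendant '[[[0,0,-4],[0,0,0],255],[[0,0,0],[0,0,0],255]]'
```

```text
time: 18.0
tool_pos: [0.3933, -0.308, 0.1002]
tcp_rot: [[-0.994, -0.11, -0.009], [-0.11, 0.994, 0.001], [0.008, 0.002, -1.0]]
ft_force: [-0.8, -0.3, -0.2]
gripper_width: 0.0001
time: 18.2
tool_pos: [0.394, -0.3088, 0.1009]
tcp_rot: [[-0.994, -0.11, -0.006], [-0.11, 0.994, -0.002], [0.006, -0.001, -1.0]]
ft_force: [-0.9, -0.3, 0.8]
gripper_width: 0.0002
```

```bash
python3 -m pendant '[[[0,0,-6],[0,0,0],255],[[0,0,-2],[0,0,0],255]]'; python3 - <<'E'
from h import *
for n in("top","side"):
    im=r.get_image(n); cv2.imwrite(f"pics/{n}7.png",im); print(n,[m[:2] for m in masks(n,im,(100,110,50),(122,255,255),15)])
print(r.get_state()["ft_force"],r.get_state()["tool_pos"],r.get_state()["joint_efforts"])
print("shut tab", [proj(n,[[*(np.array([.4397,-.306])-.098*np.array([.9903,.139])),.08]]).round(1) for n in("top","side")])
E
```

```text
time: 18.4
tool_pos: [0.3952, -0.3098, 0.0999]
tcp_rot: [[-0.994, -0.111, -0.002], [-0.111, 0.994, -0.007], [0.002, -0.007, -1.0]]
ft_force: [-1.2, 2.2, 3.7]
gripper_width: 0.0001
top [([183, 105, 18, 21, 273], [191.7, 114.0]), ([466, 115, 18, 11, 52], [473.9, 120.1]), ([165, 151, 19, 17, 260], [173.7, 160.0]), ([140, 184, 31, 5, 145], [155.4, 185.9]), ([391, 280, 39, 11, 284], [408.7, 285.2]), ([188, 284, 7, 3, 18], [190.7, 284.8]), ([187, 291, 8, 3, 22], [190.5, 292.1]), ([421, 290, 10, 4, 32], [425.3, 291.4])]
side [([98, 30, 40, 39, 1138], [118.3, 48.3]), ([282, 157, 13, 17, 179], [287.9, 164.7]), ([418, 289, 45, 47, 399], [440.6, 313.2]), ([228, 295, 19, 23, 201], [237.1, 305.3]), ([245, 325, 6, 7, 25], [247.8, 328.1]), ([239, 329, 6, 8, 24], [241.2, 332.7])]
[-3.60148897  3.2365032  12.21349959] [ 0.39524174 -0.30990247  0.0997622 ] [-1.31202447e-01 -2.60637492e+01  2.79629463e+01 -1.71108942e+00
  5.14406897e-02  4.92896026e-03]
shut tab [array([[406. , 284.4]]), array([[237.1, 305.5]])]
```

Force rose to 12 N at the stop. The tab is at side (237.1,305.3) against (237.1,305.5) predicted for shut, so the right cover is closed. I'll lift off and go to the left cover at height.

```bash
python3 -m pendant '[[[0,0,10],[0,0,0],255],[[0,0,30],[0,0,0],255],[[0,0,40],[0,0,0],255],[[0,0,45],[0,0,0],255],[[0,0,45],[0,0,0],255]]';  python3 -m pendant '[[[0,20,40],[0,0,-2],255],[[10,40,25],[0,0,-2],255],[[12,44,0],[0,0,-2],255],[[14,44,0],[0,0,0],255],[[14,44,0],[0,0,0],255]]'; python3 -m pendant '[[[14,44,0],[0,0,0],255],[[14,44,0],[0,0,0],255],[[14,44,0],[0,0,0],255],[[14,44,0],[0,0,0],255],[[14,44,0],[0,0,0],255]]'
```

```text
time: 19.0
tool_pos: [0.391, -0.3048, 0.2635]
tcp_rot: [[-0.994, -0.111, -0.016], [-0.112, 0.994, 0.008], [0.015, 0.009, -1.0]]
ft_force: [1.0, -0.0, 0.7]
gripper_width: -0.0002
time: 19.5
tool_pos: [0.4444, -0.1143, 0.3368]
tcp_rot: [[-1.0, 0.009, -0.003], [0.009, 1.0, 0.0], [0.003, 0.0, -1.0]]
ft_force: [0.7, 0.4, -0.2]
gripper_width: -0.0
time: 20.0
tool_pos: [0.5174, 0.1153, 0.3353]
tcp_rot: [[-1.0, 0.01, -0.002], [0.01, 1.0, -0.0], [0.002, -0.0, -1.0]]
ft_force: [0.7, -0.4, -0.7]
gripper_width: -0.0
```

```bash
python3 -m pendant '[[[25,38,0],[0,0,0],255],[[25,38,0],[0,0,0],255],[[25,38,0],[0,0,0],255],[[25,38,0],[0,0,0],255],[[12,20,0],[0,0,0],255]]'; python3 -m pendant '[[[0,0,0],[0,0,0],255],[[0,0,0],[0,0,0],255]]'
```

```text
time: 20.5
tool_pos: [0.6269, 0.2899, 0.3326]
tcp_rot: [[-1.0, 0.003, -0.002], [0.003, 1.0, 0.0], [0.002, 0.0, -1.0]]
ft_force: [1.3, 0.5, 1.3]
gripper_width: 0.0
time: 20.7
tool_pos: [0.6303, 0.2938, 0.3228]
tcp_rot: [[-1.0, -0.001, -0.01], [-0.001, 1.0, -0.002], [0.01, -0.002, -1.0]]
ft_force: [-0.6, -1.3, 0.7]
gripper_width: -0.0001
```

```bash
python3 -m pendant '[[[3,1,-15],[0,-0.5,0],255],[[3,0,-18],[0,0,0],255],[[2,0,-18],[0,0,0],255],[[1,0,-12],[0,0,0],255],[[0,0,0],[0,0,0],255]]'
```

```text
time: 21.2
tool_pos: [0.6348, 0.2869, 0.2607]
tcp_rot: [[-1.0, 0.005, 0.001], [0.005, 1.0, -0.004], [-0.001, -0.004, -1.0]]
ft_force: [-0.5, -0.1, 0.4]
gripper_width: 0.0001
```

```bash
python3 -m pendant '[[[2,4,-15],[0,0,0],255],[[2,3,-15],[0,0,0],255],[[1,1,-15],[0,0,0],255],[[1,0,-10],[0,0,0],255],[[0,0,0],[0,0,0],255]]'; python3 -m pendant '[[[0,2,-13],[0,0,0],255],[[0,0,-12],[0,0,0],255],[[0,0,0],[0,0,0],255]]'
```

```text
time: 21.7
tool_pos: [0.6359, 0.2877, 0.2169]
tcp_rot: [[-1.0, 0.011, 0.012], [0.011, 1.0, -0.001], [-0.012, -0.001, -1.0]]
ft_force: [-0.1, -0.3, -0.0]
gripper_width: -0.0002
time: 22.0
tool_pos: [0.635, 0.2871, 0.1991]
tcp_rot: [[-1.0, 0.013, 0.02], [0.013, 1.0, 0.001], [-0.02, 0.001, -1.0]]
ft_force: [-0.5, -0.8, 0.0]
gripper_width: -0.0001
```

```bash
python3 -m pendant '[[[1,3,-15],[0,0,0],255],[[-2,2,-12],[0,0,0],255],[[0,0,0],[0,0,0],255]]'; python3 -m pendant '[[[-9,0,-3],[0,0,0],255],[[-9,0,0],[0,0,0],255],[[-9,0,1],[0,0,0],255],[[-9,0,2],[0,0,0],255],[[-9,0,2],[0,0,0],255]]'
```

```text
time: 22.3
tool_pos: [0.6345, 0.2909, 0.1793]
tcp_rot: [[-0.999, 0.015, 0.029], [0.015, 1.0, 0.004], [-0.029, 0.004, -1.0]]
ft_force: [0.0, 0.4, -0.5]
gripper_width: 0.0001
time: 22.8
tool_pos: [0.5928, 0.2895, 0.1914]
tcp_rot: [[-0.999, 0.018, 0.045], [0.018, 1.0, 0.007], [-0.045, 0.008, -0.999]]
ft_force: [1.2, -0.7, 0.9]
gripper_width: 0.0002
```

```bash
python3 -m pendant '[[[-8,1,-8],[0,0.8,0],255],[[-9,1,-6],[0,0.8,0],255],[[-9,0,-2],[0,0.6,0],255]]'; python3 - <<'E'
from h import *
for n in("top","side"):
    im=r.get_image(n); cv2.imwrite(f"pics/{n}8.png",im); print(n,[m[:2] for m in masks(n,im,(100,110,50),(122,255,255),8) if m[1][0]<240 and m[0][4]<250])
E
```

```text
time: 23.1
tool_pos: [0.5671, 0.2919, 0.179]
tcp_rot: [[-1.0, 0.018, 0.013], [0.018, 1.0, 0.009], [-0.013, 0.009, -1.0]]
ft_force: [2.1, -0.7, 1.9]
gripper_width: 0.0
top [([160, 209, 7, 2, 8], [162.6, 209.1]), ([190, 284, 5, 4, 13], [191.8, 284.9])]
side [([207, 129, 5, 7, 14], [209.1, 131.6]), ([228, 295, 19, 22, 199], [237.1, 305.3])]
```

The left tab moved (top v 186→209, side u 223→209), so the cover is following. Continuing.

```bash
python3 -m pendant '[[[-9,1,3],[0,0.4,0],255],[[-9,1,2],[0,0.4,0],255],[[-9,0,1],[0,0,0],255],[[-9,0,0],[0,0,0],255],[[-9,0,-2],[0,0,0],255]]';  python3 -m pendant '[[[-9,0,-3],[0,0,0],255],[[-9,0,-3],[0,0,0],255],[[-9,0,-3],[0,0,0],255],[[-9,0,-4],[0,0,0],255],[[-9,0,-4],[0,0,0],255]]'
```

```text
time: 23.7
tool_pos: [0.5177, 0.2929, 0.182]
tcp_rot: [[-1.0, 0.019, -0.007], [0.019, 1.0, 0.006], [0.007, 0.006, -1.0]]
ft_force: [2.0, -0.0, 3.4]
gripper_width: -0.0004
time: 24.2
tool_pos: [0.4663, 0.2939, 0.1673]
tcp_rot: [[-1.0, 0.017, -0.007], [0.017, 1.0, 0.009], [0.007, 0.009, -1.0]]
ft_force: [0.6, -0.8, 0.6]
gripper_width: -0.0001
```

```bash
python3 -m pendant '[[[-9,0,-4],[0,0,0],255],[[-9,0,-5],[0,0,0],255],[[-8,0,-6],[0,0,0],255],[[-8,0,-7],[0,0,0],255],[[-7,0,-7],[0,0,0],255]]';  python3 -m pendant '[[[-7,0,-7],[0,0,0],255],[[-6,0,-7],[0,0,0],255],[[-6,0,-7],[0,0,0],255],[[-5,0,-6],[0,0,0],255]]'
```

```text
time: 24.7
tool_pos: [0.4164, 0.2948, 0.1369]
tcp_rot: [[-1.0, 0.015, -0.013], [0.015, 1.0, 0.012], [0.013, 0.011, -1.0]]
ft_force: [1.1, 0.1, 0.3]
gripper_width: 0.0003
time: 25.1
tool_pos: [0.3858, 0.2951, 0.1072]
tcp_rot: [[-1.0, 0.013, -0.019], [0.012, 1.0, 0.013], [0.019, 0.012, -1.0]]
ft_force: [0.5, -0.8, 0.4]
gripper_width: -0.0
```

```bash
python3 -m pendant '[[[0,0,-5],[0,0,0],255],[[0,0,-4],[0,0,0],255]]';  python3 -m pendant '[[[0,0,-5],[0,0,0],255],[[0,0,-2],[0,0,0],255]]'
```

```text
time: 25.3
tool_pos: [0.3843, 0.2952, 0.0996]
tcp_rot: [[-1.0, 0.012, -0.02], [0.012, 1.0, 0.013], [0.02, 0.013, -1.0]]
ft_force: [-6.2, -5.3, 26.2]
gripper_width: -0.0005
time: 25.5
tool_pos: [0.3853, 0.2956, 0.1001]
tcp_rot: [[-1.0, 0.012, -0.015], [0.012, 1.0, 0.016], [0.015, 0.015, -1.0]]
ft_force: [0.1, -0.5, 0.0]
gripper_width: -0.0001
```

The left cover met its stop at the same TCP height (0.100), with a 26 N transient, below the 40 N limit. I'll lift off, back away and check everything.

```bash
python3 -m pendant '[[[0,0,10],[0,0,0],255],[[0,0,30],[0,0,0],255],[[0,0,40],[0,0,0],255],[[0,0,45],[0,0,0],255],[[-10,10,40],[0,0,0],255]]';  python3 -m pendant '[[[-35,25,20],[0,0,0],255],[[-35,30,0],[0,0,0],255],[[-35,30,0],[0,0,0],255],[[-35,30,0],[0,0,0],255],[[-30,30,0],[0,0,0],255]]'; python3 -m pendant '[[[-10,35,0],[0,0,0],255],[[-10,30,0],[0,0,0],255],[[0,0,0],[0,0,0],255],[[0,0,0],[0,0,0],255]]'
python3 - <<'E'
from h import *
I={n:r.get_image(n) for n in("top","side")}
for n in I:
    cv2.imwrite(f"pics/{n}9.png",I[n]); z=cv2.imread(f"pics/{n}0.png")
    for c,lo,hi in(("blue",(100,110,50),(122,255,255)),("yel",(22,70,70),(34,255,255)),("grn",(45,110,40),(75,255,255)),("red",(0,150,90),(8,255,255)),("pur",(130,80,50),(160,255,255))):
        print(n,c,[(m[1],m[0][4]) for m in masks(n,z,lo,hi,25)],"->",[(m[1],m[0][4]) for m in masks(n,I[n],lo,hi,25)])
    for pan,yaw in(((.4397,-.306),8),((.431,.2955),.2)):
        a=np.radians(yaw); print(n,"tab shut",proj(n,[pan[0]-.098*np.cos(a),pan[1]-.098*np.sin(a),.08]).round(1))
print("placed pot", fitcyl({"top":np.array([400.5,245.])},.095,.109,.022)[0])
t=I["top"][90:330,70:470]; s=I["side"][100:370,130:380]
cv2.imwrite("pics/final.png",np.hstack([cv2.resize(t,(480,400)),cv2.resize(s,(320,400))]))
E
```

```text
time: 26.0
tool_pos: [0.3718, 0.3022, 0.2628]
tcp_rot: [[-1.0, 0.015, -0.028], [0.015, 1.0, 0.008], [0.028, 0.008, -1.0]]
ft_force: [-0.1, 0.3, -0.2]
gripper_width: 0.0002
time: 26.5
tool_pos: [0.2036, 0.4525, 0.2937]
tcp_rot: [[-1.0, 0.027, -0.013], [0.027, 0.999, 0.021], [0.014, 0.02, -1.0]]
ft_force: [0.6, -0.3, 0.4]
gripper_width: -0.0001
time: 26.9
tool_pos: [0.1777, 0.5235, 0.2933]
tcp_rot: [[-1.0, 0.019, -0.014], [0.018, 1.0, 0.021], [0.015, 0.021, -1.0]]
ft_force: [0.5, -0.1, -0.7]
gripper_width: 0.0002
top blue [([191.8, 114.0], 266), ([473.9, 120.1], 52), ([173.7, 160.1], 262), ([155.2, 186.0], 143), ([415.8, 191.7], 103), ([425.0, 283.6], 32), ([191.0, 292.2], 26), ([425.4, 291.4], 33)] -> [([191.7, 114.2], 287), ([473.9, 120.1], 51), ([173.7, 160.9], 319), ([166.3, 283.4], 243), ([408.5, 285.2], 281), ([425.2, 291.4], 31)]
top yel [([249.9, 185.3], 226), ([165.7, 244.5], 252)] -> [([165.5, 244.5], 186), ([402.5, 244.6], 189)]
top grn [([278.6, 121.9], 782), ([289.2, 189.8], 178), ([265.7, 219.2], 179), ([294.9, 273.8], 465)] -> [([277.3, 122.1], 880), ([289.2, 189.8], 178
[... 689 characters left out ...]
 198), ([241.3, 332.8], 27)]
side yel [([194.3, 166.5], 109), ([256.3, 186.7], 146)] -> [([194.4, 166.9], 35), ([269.5, 282.6], 121)]
side grn [([310.5, 188.3], 26), ([321.2, 207.1], 106), ([238.3, 201.2], 70), ([268.3, 205.3], 79), ([210.8, 250.4], 211)] -> [([320.2, 207.1], 246), ([238.3, 201.5], 64), ([268.3, 205.3], 80), ([210.7, 250.1], 205)]
side red [([289.1, 199.4], 264), ([202.8, 222.8], 59), ([246.8, 222.0], 83), ([276.7, 225.6], 32)] -> [([288.7, 199.2], 278), ([202.8, 222.7], 62), ([247.0, 222.2], 78), ([306.3, 226.1], 226), ([281.0, 225.7], 86)]
side pur [([175.8, 160.5], 142)] -> []
side tab shut [[237.1 305.5]]
side tab shut [[170.  179.7]]
placed pot [ 0.4410611  -0.30290658]
```

View pics/final.png

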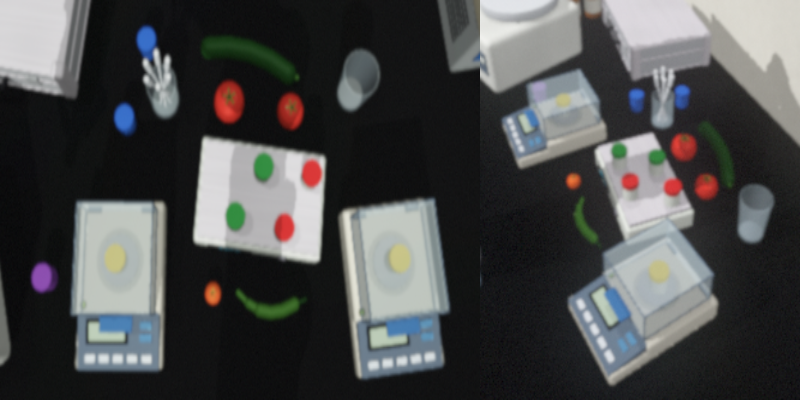

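The final picture shows both covers shut, a yellow-lidded pot under each, and every other item where it was.

```bash
python3 -c "
from rig import r
print(r.close_job(), r.get_state()['time'])"
```

```text
the job is handed in; nothing more can be done
the job is handed in; nothing more can be done
```

The job is done and handed in at about 27 s of the 67 s allowed. The yellow-lidded duplicate stands upright on the right-hand (free) balance's pan, and both draught covers are shut.

**Last checks:**
- **Covers:** both tabs are within 0.5 px of their computed shut positions in the side view. In the top view the left tab is within 1 px. The right one is 2.5 px off sideways, which I put down to a small error in my yaw estimate for that balance. Both covers met their stops at the same tool height.
- **Placed pot:** its lid is about 1 px (2–3 mm) from the pan centre. It was released at roughly 1–2 N of contact.
- **Everything else:** the other pots on the cold plate, the tomatoes, pepper and look-alikes show no real shift. The purple look-alike is now seen through the left cover in the side view, and its top-view position is unchanged. The pot already on its pan moved less than 0.5 px.

**What went wrong or disagreed:**
- **Tab push:** my first push on the right tab missed. The closed fingertips sit about 25 mm higher than the nominal tool point, so they passed over it. I pushed both covers down by their roofs instead.
- **Mistyped turn:** one row had a wrong turn value while the fingers were open around the pot. The per-row limit held it to 8.6°, nothing was touched, and I turned it back.
- **Left cover stop:** it reached its stop with a 26 N reading, firmer than I intended but under the 40 N limit. The right one read 12 N.

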